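Load two ink tins into the gravity rack

TASK

Load the two short ink tins into the sloped wire-guarded rack, one after the other. Tilt each to the slope, set it by feel on the open upper end of the lane, let go, and push it down past the two sprung keepers so that it slides under the guard: the first against the stop, the second against the first, flat on the lane with the keepers shut behind them. Never topple a tin, and leave the tall tin and the jar where they stand.

Things in the scene. Friction and masses are not known exactly. Their poses are not given: they have to be found in the camera images.
- tin_a_mid (a point): centre (half-way up, on the axis) of one short ink tin: a plain steel cylinder with a paper band, 62 mm in diameter, 70 mm high, about 0.35 kg; z points to its lid. It starts standing on the table.
- tin_b_mid (a point): centre of the other short ink tin, identical to the first (62 mm diameter, 70 mm high). Either may go first.
- tall_tin_mid (a point): centre of a tall tin of the same look and diameter (62 mm) but 100 mm high; it does not belong in the rack and must not be disturbed.
- jar: centre of the underside of a standing amber glass jar, 54 mm in diameter, 85 mm high; must not be disturbed.
- rack: the tin rack, fixed. Origin on the table below the stop; x level, towards the loading end (away from the robot), y across, z up. The lane's floor starts at the stop's face 45 mm above the origin and climbs along +x for 250 mm at a slope that was clamped somewhere from 18 to 26 degrees and is not reported: feel for it or look. Two clamp uprights, 150 mm high, at x = 212 mm, y = +-60 mm.
- stop_foot (a point): where the lane's smooth floor meets the stop (middle; 45 mm above the table, axes as the rack): the slope turns about this point. The stop is 40 mm high. Side rails are 15 mm high off the floor and 68 mm apart up to 140 mm along the lane, then flare to 79 mm at the open upper end. The clamped slope does not yield to a push.
- keeper_left (a joint): sprung keeper arm on the +y side, 16 to 35 mm off the lane floor, pivoted 145 mm along the lane, 55 mm from its middle; the arms leave 38 mm between their tips. 0 = shut. A tin let go uphill slides down and rests on them, its centre near 171 mm. Pushed from behind at 25 to 40 mm off the floor (3 to 10 N), it turns them to 0.9 rad, snaps through near 118 mm and slides on.
- keeper_right (a joint): the same for the -y side; both spring back behind a passed tin. Below them a fixed wire guard covers 10 to 125 mm along the lane, undersides 77 mm and tops 82 mm off the floor, too close for a tin from above, on posts 42.5 mm either side. A tin passes under its edge only when flat on the floor; fingers do not, so let go uphill of it and push from behind.
Things that resemble listed ones, but are neither listed nor needed, are in the scene too. What is shaped like the part that bears tin_b_mid but red is not meant.

How it is judged:
By the outcome, as a careful person would: the job done as asked, in the order asked, and still so for the second after the job is handed in, with the robot touching nothing.
It also fails if it takes over 72 s, if anything falls off the work surface, if the arm or the gripper's body presses on something with over 40 N, if the wrist force passes 120 N, or if a joint passes its speed limit or range.

ROBOT

A 6-joint arm with a two-finger parallel gripper is mounted at the origin on the work surface. World frame = base frame: x ahead of the robot, y to its left, z up, the work surface at z = 0. Lengths are in m, angles in degrees, forces in N, time in s.
With the tool pointing down it reaches from about 0.375 to 0.9 m from the base axis. Payload 3.1 kg.
Tool frame: the origin (TCP) lies on the centre line of the jaws, within the pads' length; the fingertips stand 25 mm ahead of it and the grasp point (between the pads) lies 6 mm ahead of it; y points along the fingers, x is the direction in which the jaws open and shut, and the axes are right-handed (so a half turn about y gives the same grasp; the last joint's range is limited). The gripper opens to 87 mm and grips with 3 to 60 N. Pads are 19 mm wide; open, the fingers measure 117 mm over their backs; the gripper's body (75 mm by 190 mm) begins 51 mm behind the grasp point.
Start: joints at [53.027, 30.224, 82.088, -0, 67.689, -10.227], TCP at [0.281, 0.558, 0.248] pointing down, gripper open.
Joint ranges: [-176.69, 176.69], [-43.24, 126.21], [12.49, 139.97], [-82, 262], [0, 151.66], [-163.58, 163.58]. Speed limits (degrees/s): [159.86, 159.86, 180, 180, 180, 180].

INTERFACE

Orientations are given as a 3x3 rotation matrix whose columns are the frame's x, y, z axes.
In Python, from rig import * gives the robot as it stands.
- The arm moves only by the tool play_rows, never from a script. Its argument "commands" is a list of rows, each a list of 2 entries, a list of its own where there are three numbers: the shift along the world's x, y, z in m, then the turn, a rotation vector about the world's x, y, z in rad. A call has 1 to 10 rows; each row is the pose to reach, as a shift and turn from the pose commanded when the call began; what a row does not reach only later rows make up. A row lasts 1/8 s, in which the tool goes at most 62.5 mm and 10.7 degrees, less where a joint would pass 70% of its speed; a pose out of reach is approached as far as the arm can. A call with a gripper value outside its range is refused whole. "gripper" is the finger opening in m, from 0 to 0.087, set as the call begins (left out, the last holds). The fingers move at their own pace and stop on an object; the grip force is fixed at half the most. Time passes only in rows, so rows that repeat a pose let the fingers close. It gives the time, the measured TCP pose, the force and the opening at its end, in the units of the state.
- read_state(): the state, without advancing time (a new reading comes with each control period).
- capture(name): name is "scene" or "side" or "wrist"; returns a dict with "frame" (480x640x3 uint8, red, green, blue), "depth" (480x640 float32, m along the optical axis (not along the pixel's ray), 0 where there is no reading), "mtx" (3x3 intrinsics, pixels), "cam_to_world" (4x4, takes a point from camera to world coordinates); the wrist camera has in their place "hand_eye" (4x4, takes a point from camera to tool coordinates, whose origin is the TCP and whose axes are the tool frame's). Camera axes: x right, y down, z forward; pixel columns grow to the right and rows downward; lengths in m; the calibration is good to about 2 mm. The wrist camera is an equidistant fisheye: a pixel r from the principal point sees the ray r / f radians off the axis. A picture is of the moment at which its call begins: read the wrist's pose just before it.
- hand_in(): hands the job in, once; it reports no verdict.
The state is a dict: "time_s": time; "joint_positions": joint angles; "qvel": joint speeds; "tau": joint torques, N m; "position": TCP position; "tcp_rot": TCP orientation; "force": force on the tool from outside, world axes, zero at the start; "moment": the same for the moment, N m; "opening": opening from 0.0 (shut) to 1.0 (fully open).
Only numpy, scipy, OpenCV 4.12 (cv2) and the standard library are available. Lean on these libraries where they do the work, as an engineer would, in place of code of your own. Each camera call takes 0.05 s, during which the arm holds its last target. There are 200 camera calls.

## Working session

There is one attempt and no reset: what is moved stays moved. The work goes in short steps, Python scripts to look and compute and a tool call to move; the robot and the scene stay as the last step left them, time stands still between calls to the robot, and variables do not carry over. Pictures are saved under pics/ and viewed, about 8 in all and at most 12, crops included, and the job is handed in when it is done.

Besides the shell and the picture viewer there is one more tool, called after "Request:" as a command line: name --argument value ..., lists and objects as JSON in quotes. play_rows: Moves the arm, as the interface text tells. Its arguments: {"type":"object","properties":{"commands":{"type":"array"},"gripper":{"type":"number"}},"required":["commands"]}

```bash
mkdir -p pics; cat > h.py <<'E'
from rig import *
import numpy as np, cv2
def snap(n,f):
    c=capture(n); cv2.imwrite(f'pics/{f}.png',cv2.cvtColor(c['frame'],cv2.COLOR_RGB2BGR)); np.savez(f'pics/{f}.npz',**c); return c
def world(c,u=None,v=None):
    d=c['depth']; K=c['mtx']; T=c['cam_to_world']
    V,U=np.mgrid[:480,:640]
    P=np.stack([(U-K[0,2])/K[0,0]*d,(V-K[1,2])/K[1,1]*d,d],-1)@T[:3,:3].T+T[:3,3]
    return P if u is None else P[v,u]
E
python3 - <<'E'
from h import *
a=snap('scene','sc0');b=snap('side','si0')
s=read_state();print(s['time_s'],s['position'],s['tcp_rot'],s['force'])
for c in(a,b):print(c['cam_to_world'].round(3).tolist(),c['mtx'].round(1).tolist())
E
```

```text
0.1 [0.28087472 0.55765329 0.24668459] [[ 4.50026854e-01 -1.17165235e-03 -8.93014254e-01]
 [ 8.93012958e-01 -1.55983177e-03  4.50028248e-01]
 [-1.92022866e-03 -9.99998097e-01  3.44334547e-04]] [-0.0460431   0.77847301  0.40826026]
[[0.361, 0.785, -0.504, 0.851], [0.933, -0.304, 0.195, -0.156], [0.0, -0.54, -0.842, 0.719], [0.0, 0.0, 0.0, 1.0]] [[454.5, 0.0, 325.6], [0.0, 454.5, 239.8], [0.0, 0.0, 1.0]]
[[0.949, -0.222, 0.223, 0.216], [-0.315, -0.639, 0.702, -0.826], [-0.013, -0.737, -0.676, 0.888], [0.0, 0.0, 0.0, 1.0]] [[538.0, 0.0, 317.1], [0.0, 538.0, 246.3], [0.0, 0.0, 1.0]]
```

View pics/sc0.png

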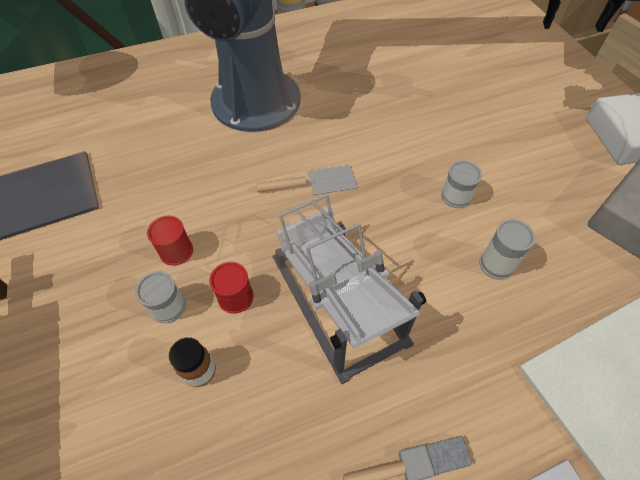

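View pics/si0.png

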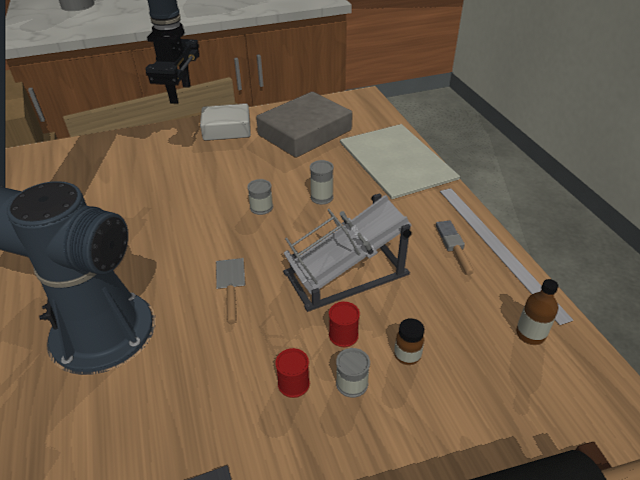

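The scene view shows short grey tins at (461,184) and (161,297), the tall tin at (506,250), the jar at (192,362) and red decoys at (171,241) and (232,287). The rack runs from (300,230) to (380,330). The side view agrees.

```bash
python3 - <<'E'
from h import *
from scipy.optimize import least_squares
L=lambda f:dict(np.load(f'pics/{f}.npz'))
a,b=L('sc0'),L('si0'); Pa,Pb=world(a),world(b)
px={'t1':((461,184),(260,197)),'t2':((161,297),(352,372)),'tall':((506,250),(321,182)),'jar':((192,362),(409,342)),'red1':((171,241),(293,372)),'red2':((232,287),(344,324))}
for k,(p,q) in px.items():
    for P,(u,v) in((Pa,p),(Pb,q)):
        c=P[v,u]; X=P[max(0,v-45):v+45,max(0,u-45):u+45].reshape(-1,3)
        X=X[(np.hypot(*(X[:,:2]-c[:2]).T)<.06)&(X[:,2]>.012)&(X[:,2]<.12)]
        zt=np.percentile(X[:,2],97); 
        R=.027 if k=='jar' else .031
        # fit cylinder: points below the top are on the side
        S=X[(X[:,2]<zt-.008)]
        r=least_squares(lambda w:np.hypot(*(S[:,:2]-w).T)-R,c[:2],loss='soft_l1',f_scale=.002)
        T=X[X[:,2]>zt-.004]; 
        print(k,len(S),r.x.round(4),'rms',np.median(abs(r.fun)).round(4),'top',T.mean(0).round(4),((T.max(0)+T.min(0))/2).round(4))
# rack: lane points
for n,P in(('sc',Pa),('si',Pb)):
    pass
for uv in[(380,310),(370,300),(345,300),(400,305),(325,262),(340,385-10),(405,345),(419,298),(338,338),(290,232)]:print('sc',uv,Pa[uv[1],uv[0]].round(4))
for n,f in(('sc0',(250,180,450,390)),('si0',(270,180,420,315))):
    im=cv2.imread(f'pics/{n}.png')[f[1]:f[3],f[0]:f[2]]; s=min(800/im.shape[1],600/im.shape[0]); cv2.imwrite(f'pics/{n}c.png',cv2.resize(im,None,fx=s,fy=s,interpolation=cv2.INTER_CUBIC));print(s)
E
```

```text
t1 559 [0.4536 0.2551] rms 0.0057 top [0.4163 0.2936 0.0697] [0.4168 0.2931 0.0716]
t1 357 [0.4085 0.2404] rms 0.0064 top [0.4194 0.2885 0.0681] [0.4183 0.2883 0.0694]
t2 597 [ 0.4468 -0.2916] rms 0.0005 top [ 0.4485 -0.2911  0.0699] [ 0.449  -0.291   0.0714]
t2 495 [ 0.4517 -0.2905] rms 0.0007 top [ 0.4511 -0.2929  0.0684] [ 0.451  -0.2921  0.0695]
tall 1013 [0.61   0.2355] rms 0.0055 top [0.582  0.2808 0.0993] [0.5813 0.2808 0.1011]
tall 542 [0.5678 0.2293] rms 0.0061 top [0.5836 0.2794 0.0976] [0.5838 0.2791 0.0988]
jar 733 [ 0.576  -0.2654] rms 0.0013 top [ 0.5781 -0.2649  0.0859] [ 0.5773 -0.2648  0.0866]
jar 638 [ 0.5805 -0.265 ] rms 0.0014 top [ 0.5792 -0.2671  0.0845] [ 0.5791 -0.2662  0.0856]
red1 586 [ 0.3959 -0.2459] rms 0.0057 top [ 0.3455 -0.2563  0.0699] [ 0.3693 -0.2558  0.0713]
red1 489 [ 0.346  -0.2549] rms 0.0006 top [ 0.3456 -0.257   0.0683] [ 0.3455 -0.2575  0.0699]
red2 509 [ 0.4718 -0.1776] rms 0.0005 top [ 0.4742 -0.1779  0.0698] [ 0.4734 -0.1774  0.0711]
red2 460 [ 0.4576 -0.229 ] rms 0.0057 top [ 0.4755 -0.1827  0.0684] [ 0.4758 -0.2068  0.0696]
sc (380, 310) [0.636  0.0089 0.1343]
sc (370, 300) [0.6124 0.0054 0.1225]
sc (345, 300) [ 0.5961 -0.0265  0.1148]
sc (400, 305) [0.6399 0.0377 0.1361]
sc (325, 262) [ 0.5047 -0.0224  0.0748]
sc (340, 375) [ 0.6674 -0.0603  0.01  ]
sc (405, 345) [0.6603 0.0561 0.009 ]
sc (419, 298) [0.6448 0.0621 0.1498]
sc (338, 338) [ 0.6565 -0.0627  0.1458]
sc (290, 232) [ 0.4284 -0.0569  0.0752]
2.857142857142857
4.444444444444445
```

View pics/sc0c.png

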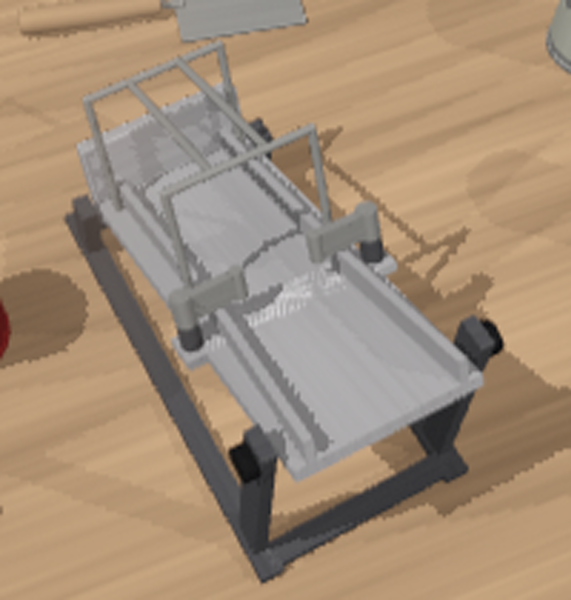

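```bash
python3 - <<'E'
from h import *
L=lambda f:dict(np.load(f'pics/{f}.npz'))
polys={'sc0':(np.array([(250,325),(335,275),(440,365),(330,435)])/2.857+[250,180]),'si0':None}
for n in('sc0','si0'):
    P=world(L(n)).reshape(-1,3)
    X=P[(P[:,0]>.38)&(P[:,0]<.72)&(abs(P[:,1])<.09)&(P[:,2]>.02)]
    # plane ransac around expected: 
    F=X[(X[:,0]>.40)&(X[:,0]<.66)&(abs(X[:,1])<.03)]
    best=None;rng=np.random.default_rng(0)
    for i in range(3000):
        p=F[rng.choice(len(F),3,False)]
        A=np.c_[p[:,:2],np.ones(3)]
        if abs(np.linalg.det(A))<1e-5: continue
        w=np.linalg.solve(A,p[:,2])
        s=np.hypot(w[0],w[1])
        if not .3<s<.52: continue
        k=(abs(np.c_[F[:,:2],np.ones(len(F))]@w-F[:,2])<.0015).sum()
        if best is None or k>best[0]:best=(k,w)
    w=best[1]
    for _ in range(5):
        m=abs(np.c_[F[:,:2],np.ones(len(F))]@w-F[:,2])<.002
        w=np.linalg.lstsq(np.c_[F[m][:,:2],np.ones(m.sum())],F[m][:,2],rcond=None)[0]
    print(n,m.sum(),len(F),'slope',np.degrees(np.arctan(np.hypot(w[0],w[1]))),'yaw',np.degrees(np.arctan2(w[1],w[0])),'z=.045 at y=0 x=',(.045-w[2])/w[0])
    yaw=np.radians(5.2); th=np.arctan(np.hypot(*w[:2]))
    ex=np.array([np.cos(yaw),np.sin(yaw),0]);ey=np.array([-np.sin(yaw),np.cos(yaw),0])
    nz=np.array([-w[0],-w[1],1])/np.sqrt(1+w[0]**2+w[1]**2)
    u=np.cross(ey,nz)
    o=np.array([(.045-w[2])/w[0],0,.045])
    Q=np.c_[(X-o)@u,(X-o)@ey,(X-o)@nz]
    np.save(f'pics/Q{n}.npy',Q)
    # rails vs s
    for s in np.arange(.02,.25,.02):
        S=Q[(abs(Q[:,0]-s)<.01)&(abs(Q[:,2]-.0145)<.0025)]
        l=S[S[:,1]<0][:,1];r=S[S[:,1]>0][:,1]
        g=lambda a:np.percentile(a,[5,50,95]).round(4) if len(a)>3 else None
        print(round(s,2),g(l),g(r))
    for nm,M in(('floor',abs(Q[:,2])<.002),):
        S=Q[M&(abs(Q[:,1])<.025)];print('floor s range',np.percentile(S[:,0],[.3,99.7]))
    S=Q[(abs(Q[:,1])<.03)&(Q[:,2]>.015)&(Q[:,2]<.038)&(Q[:,0]<.03)];print('stop',np.percentile(S[:,0],[5,50,95]) if len(S) else 0)
    S=Q[(Q[:,2]>.074)&(Q[:,2]<.086)];print('guard',np.percentile(S[:,:2],[2,50,98],axis=0).round(4).tolist(),S[:,2].max())
    S=Q[(Q[:,2]>.016)&(Q[:,2]<.037)&(Q[:,0]>.11)&(Q[:,0]<.16)]
    for k in(-1,1):
        T=S[S[:,1]*k>0];print('keeper',np.percentile(T,[3,97],axis=0).round(4).tolist())
    # uprights: 
    S=X[(X[:,2]>.03)&(X[:,0]>.6)&(abs(X[:,1])>.05)&(X[:,2]<.13)]
    for k in(-1,1):
        T=S[S[:,1]*k>0];print('upright',np.percentile(T,[5,50,95],axis=0).round(4).tolist())
E
```

```text
sc0 3498 5047 slope 23.342337398692578 yaw 6.8830221367492195 z=.045 at y=0 x= 0.43182805656257484
0.02 [-0.0689 -0.0617 -0.0587] [0.0097 0.0123 0.0183]
0.04 [-0.063  -0.0603 -0.0579] [0.0104 0.0132 0.0152]
0.06 [-0.0626 -0.0605 -0.0577] [0.0104 0.0127 0.0154]
0.08 [-0.062  -0.0595 -0.057 ] [0.011  0.0134 0.0168]
0.1 [-0.0613 -0.0606 -0.0572] [0.0118 0.0136 0.0163]
0.12 [-0.0604 -0.0575 -0.0557] [0.012  0.0143 0.0165]
0.14 None [0.0126 0.0179 0.0295]
0.16 [-0.0811 -0.0597 -0.055 ] [0.0141 0.0175 0.0363]
0.18 [-0.0609 -0.0588 -0.0564] [0.0155 0.0178 0.0208]
0.2 [-0.0615 -0.0592 -0.0568] [0.0168 0.0194 0.0227]
0.22 [-0.0623 -0.0599 -0.0573] [0.0184 0.0207 0.0403]
0.24 [-0.0823 -0.0625 -0.058 ] [0.0199 0.0244 0.0439]
floor s range [0.00234212 0.25361181]
stop [0.00090181 0.00304009 0.01563974]
guard [[0.0149, -0.0666], [0.0864, -0.0266], [0.129, 0.0191]] 0.08360641976091811
keeper [[0.1279, -0.0808, 0.0173], [0.1559, -0.0014, 0.0348]]
keeper [[0.1256, 0.0013, 0.0177], [0.1536, 0.0372, 0.0345]]
upright [[0.6045, -0.0632, 0.0372], [0.6572, -0.0579, 0.0994], [0.6643, -0.051, 0.1271]]
uprig
[... 583 characters left out ...]
 [0.0122 0.0159 0.0198]
0.18 [-0.0632 -0.0605 -0.0567] [0.0146 0.0172 0.0207]
0.2 [-0.0631 -0.0602 -0.0575] [0.0157 0.0185 0.0233]
0.22 [-0.0826 -0.0628 -0.0585] [0.0164 0.0225 0.0412]
0.24 [-0.0833 -0.0625 -0.0583] [0.0182 0.0231 0.0415]
floor s range [-0.00195685  0.24648763]
stop [-0.01417144 -0.00237856  0.02665835]
guard [[0.0078, -0.0683], [0.0641, -0.0316], [0.1217, 0.0145]] 0.08548307052212534
keeper [[0.1197, -0.0826, 0.0163], [0.1487, -0.0014, 0.0359]]
keeper [[0.1162, 0.0014, 0.0163], [0.1475, 0.0371, 0.036]]
upright [[0.608, -0.0654, 0.0369], [0.6508, -0.062, 0.0962], [0.6655, -0.0518, 0.1261]]
upright [[0.6346, 0.0614, 0.1261], [0.6349, 0.0618, 0.1277], [0.6351, 0.0621, 0.1293]]
```

Request:
play_rows --commands '[[[0.023, -0.045, 0.0], [0, 0, 0.098]], [[0.046, -0.09, 0.0], [0, 0, 0.196]], [[0.069, -0.135, -0.02], [0, 0, 0.294]], [[0.092, -0.18, -0.04], [0, 0, 0.392]], [[0.115, -0.225, -0.07], [0, 0, 0.49]], [[0.1365, -0.267, -0.097], [0, 0, 0.585]], [[0.1365, -0.267, -0.097], [0, 0, 0.585]], [[0.1365, -0.267, -0.097], [0, 0, 0.585]]]' --gripper 0.087

```text
time_s: 1.1
position: [0.4177, 0.2913, 0.1505]
tcp_rot: [[-0.117, -0.0, -0.993], [0.993, 0.0, -0.117], [0.0, -1.0, 0.0]]
force: [-0.6, -0.8, -0.0]
opening: 0.997
```

```bash
python3 - <<'E'
from h import *
s=read_state();print(s['time_s'],s['position'].round(4),s['tcp_rot'].round(3),s['force'].round(2),s['joint_positions'])
c=snap('wrist','w1')
print(c['mtx'],c['hand_eye'].round(3))
E
```

```text
1.1 [0.4177 0.2913 0.1505] [[-0.117 -0.    -0.993]
 [ 0.993  0.    -0.117]
 [ 0.    -1.     0.   ]] [-0.64 -0.85 -0.02] [ 2.22883610e+01  2.98629924e+01  1.03844170e+02  3.05853109e-02
  4.63091307e+01 -7.44255629e+01]
[[371.64829954   0.         314.46865652]
 [  0.         371.64829954 242.18004769]
 [  0.           0.           1.        ]] [[ 1.    -0.001 -0.001 -0.   ]
 [ 0.001 -0.267  0.964 -0.137]
 [-0.001 -0.964 -0.267  0.074]
 [ 0.     0.     0.     1.   ]]
```

View pics/w1.png

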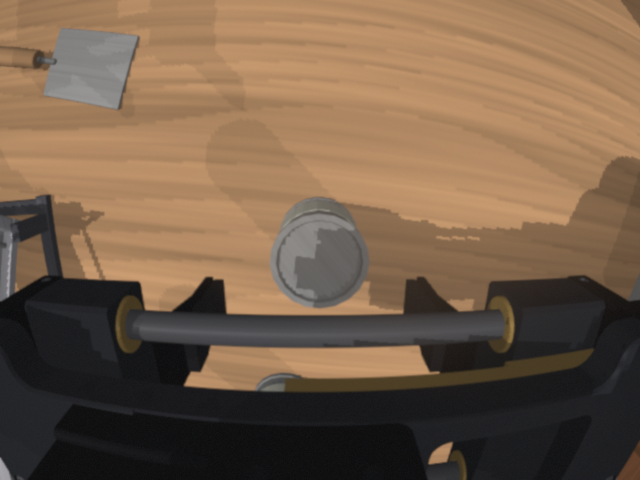

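The wrist picture shows the lid centred at about (319,260), between the jaws; the tin is 1–2 mm nearer the robot than the TCP. Descending and gripping.

Request:
play_rows --commands '[[[-0.0015, 0, -0.03], [0, 0, 0]], [[-0.0015, 0, -0.06], [0, 0, 0]], [[-0.0015, 0, -0.085], [0, 0, 0]], [[-0.0015, 0, -0.0995], [0, 0, 0]], [[-0.0015, 0, -0.0995], [0, 0, 0]]]'

```text
time_s: 1.78
position: [0.4157, 0.2919, 0.0507]
tcp_rot: [[-0.119, -0.001, -0.993], [0.993, -0.0, -0.119], [-0.0, -1.0, 0.001]]
force: [-0.7, -0.6, 0.4]
opening: 1.002
```

Request:
play_rows --commands '[[[0, 0, 0], [0, 0, 0]], [[0, 0, 0], [0, 0, 0]], [[0, 0, 0], [0, 0, 0]], [[0, 0, 0], [0, 0, 0]], [[0, 0, 0], [0, 0, 0]], [[0, 0, 0], [0, 0, 0]]]' --gripper 0.05

```text
time_s: 2.52
position: [0.4169, 0.2917, 0.0517]
tcp_rot: [[-0.117, 0.002, -0.993], [0.993, 0.001, -0.117], [0.001, -1.0, -0.002]]
force: [-0.8, 2.0, 4.7]
opening: 0.708
```

Gripped (61.6 mm). Lift, carry and tilt to a hover 60 mm off the lane.

Request:
play_rows --commands '[[[0, 0, 0.03], [0, 0, 0]], [[0, 0, 0.075], [0, 0, 0]], [[0.01, -0.02, 0.12], [0, 0, 0]], [[0.032, -0.065, 0.16], [0.008, -0.068, 0]], [[0.055, -0.115, 0.169], [0.016, -0.135, 0]], [[0.08, -0.165, 0.169], [0.024, -0.203, 0]], [[0.105, -0.215, 0.169], [0.032, -0.27, 0]], [[0.128, -0.265, 0.169], [0.04, -0.338, 0]], [[0.146, -0.302, 0.169], [0.048, -0.4056, 0]], [[0.146, -0.302, 0.169], [0.048, -0.4056, 0]]]'

```text
time_s: 3.78
position: [0.5616, -0.014, 0.2186]
tcp_rot: [[-0.113, 0.392, -0.913], [0.994, 0.045, -0.104], [0.0, -0.919, -0.394]]
force: [0.7, 0.9, -3.8]
opening: 0.707
```

Request:
play_rows --commands '[[[0, 0, 0], [0, 0, 0]], [[0, 0, 0], [0, 0, 0]]]'

```text
time_s: 4.03
position: [0.5612, -0.0096, 0.2195]
tcp_rot: [[-0.12, 0.392, -0.912], [0.993, 0.048, -0.11], [0.001, -0.919, -0.395]]
force: [-0.6, -0.2, -3.7]
opening: 0.708
```

```bash
cat >> h.py <<'E'
F=np.array([.4385,-.0248,.045]);YAW=np.radians(6.75);TH=np.radians(23.4)
def axes():
    e=np.array([np.cos(YAW),np.sin(YAW),0]);ey=np.array([-np.sin(YAW),np.cos(YAW),0]);z=np.array([0,0,1.])
    return np.c_[np.cos(TH)*e+np.sin(TH)*z,ey,np.cos(TH)*z-np.sin(TH)*e]
def lane(p):return axes().T@(p-F)
def st():
    s=read_state();print(s['time_s'],'lane TCP mm',(1e3*lane(s['position'])).round(1),'tips',(1e3*lane(s['position']+.025*s['tcp_rot'][:,1])).round(1),'F lane',(axes().T@s['force']).round(1),'ty in lane',(axes().T@s['tcp_rot'][:,1]).round(3),'tx',(axes().T@s['tcp_rot'][:,0]).round(3),s['opening'].round(3));return s
E
python3 - <<'E'
from h import *
st()
c=snap('side','s2'); im=cv2.cvtColor(c['frame'],cv2.COLOR_RGB2BGR)[130:330,250:450]
cv2.imwrite('pics/s2c.png',cv2.resize(im,(600,600),interpolation=cv2.INTER_CUBIC))
E
```

```text
Traceback (most recent call last):
  File "h.py", line 16, in st
    s=read_state();print(s['time_s'],'lane TCP mm',(1e3*lane(s['position'])).round(1),'tips',(1e3*lane(s['position']+.025*s['tcp_rot'][:,1])).round(1),'F lane',(axes().T@s['force']).round(1),'ty in lane',(axes().T@s['tcp_rot'][:,1]).round(3),'tx',(axes().T@s['tcp_rot'][:,0]).round(3),s['opening'].round(3));return s
                                                                                                                                                                                                                                                                                             ^^^^^^^^^^^^^^^^^^
AttributeError: 'float' object has no attribute 'round'
```

```bash
sed -i "s/s\['opening'\].round(3)/s['opening']/" h.py
python3 - <<'E'
from h import *
st()
c=snap('side','s2'); im=cv2.cvtColor(c['frame'],cv2.COLOR_RGB2BGR)[130:330,250:450]
cv2.imwrite('pics/s2c.png',cv2.resize(im,(600,600),interpolation=cv2.INTER_CUBIC))
E
```

```text
4.025 lane TCP mm [182.7   0.7 111. ] tips [182.7   0.7  86. ] F lane [-2.  -0.1 -3.1] ty in lane [-0.002  0.002 -1.   ] tx [-0.002  1.     0.002] 0.707612493318562
```

View pics/s2c.png

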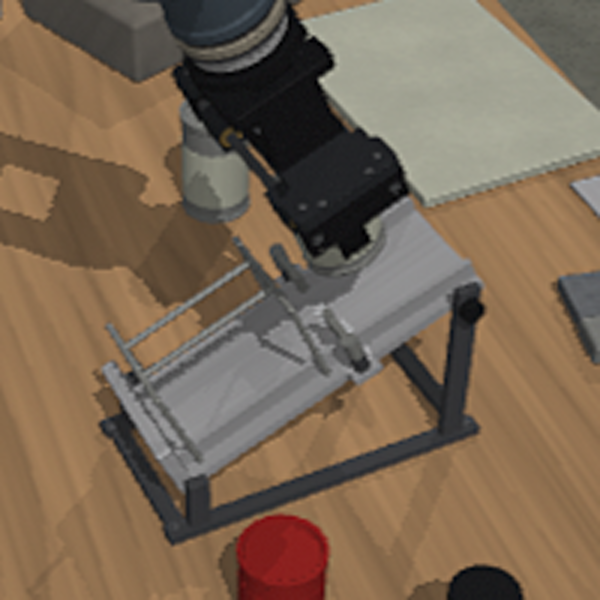

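The tin hangs over the upper lane, parallel to it (side crop, tin at about (345,240)). Lowering to near contact.

Request:
play_rows --commands '[[[0.008, 0.001, -0.013], [0, 0, 0]], [[0.016, 0.002, -0.026], [0, 0, 0]], [[0.0232, 0.0027, -0.0389], [0, 0, 0]], [[0.0232, 0.0027, -0.0389], [0, 0, 0]], [[0.0232, 0.0027, -0.0389], [0, 0, 0]]]'

```text
time_s: 4.7
position: [0.5853, -0.0081, 0.1808]
tcp_rot: [[-0.118, 0.394, -0.912], [0.993, 0.047, -0.108], [0.0, -0.918, -0.397]]
force: [-0.5, 0.2, -3.6]
opening: 0.71
```

```bash
python3 -c "
from h import *
st()"
```

```text
4.7 lane TCP mm [189.5  -0.7  65.9] tips [189.5  -0.7  40.9] F lane [-1.9  0.3 -3.1] ty in lane [-0.001  0.    -1.   ] tx [-0.  1.  0.] 0.7098416639895619
```

Request:
play_rows --commands '[[[0.0012, 0.0001, -0.0028], [0, 0, 0]], [[0.0024, 0.0003, -0.0055], [0, 0, 0]], [[0.0035, 0.0004, -0.0083], [0, 0, 0]], [[0.0039, 0.0005, -0.0092], [0, 0, 0]], [[0.0039, 0.0005, -0.0092], [0, 0, 0]]]'

```text
time_s: 5.32
position: [0.5893, -0.0077, 0.1719]
tcp_rot: [[-0.118, 0.394, -0.911], [0.993, 0.047, -0.108], [-0.0, -0.918, -0.397]]
force: [0.0, -0.3, -3.6]
opening: 0.708
```

Request:
play_rows --commands '[[[0.0004, 5e-05, -0.0009], [0, 0, 0]], [[0.0008, 0.0001, -0.0018], [0, 0, 0]], [[0.0008, 0.0001, -0.0018], [0, 0, 0]]]'

```text
time_s: 5.7
position: [0.5901, -0.0076, 0.1701]
tcp_rot: [[-0.118, 0.394, -0.911], [0.993, 0.047, -0.108], [-0.0, -0.918, -0.397]]
force: [0.4, -0.4, -4.1]
opening: 0.708
```

Request:
play_rows --commands '[[[0.0004, 5e-05, -0.0009], [0, 0, 0]], [[0.0006, 0.0001, -0.0014], [0, 0, 0]], [[0.0006, 0.0001, -0.0014], [0, 0, 0]]]'

```text
time_s: 6.08
position: [0.5907, -0.0075, 0.1687]
tcp_rot: [[-0.118, 0.394, -0.911], [0.993, 0.047, -0.108], [-0.0, -0.918, -0.397]]
force: [0.7, -0.0, -2.7]
opening: 0.707
```

Request:
play_rows --commands '[[[0.0004, 5e-05, -0.0009], [0, 0, 0]], [[0.0004, 5e-05, -0.0009], [0, 0, 0]], [[0.0004, 5e-05, -0.0009], [0, 0, 0]]]'

```text
time_s: 6.45
position: [0.5911, -0.0074, 0.1678]
tcp_rot: [[-0.118, 0.394, -0.911], [0.993, 0.047, -0.108], [-0.0, -0.918, -0.397]]
force: [-1.2, -0.4, -4.1]
opening: 0.707
```

Request:
play_rows --commands '[[[0.0004, 5e-05, -0.0009], [0, 0, 0]], [[0.0004, 5e-05, -0.0009], [0, 0, 0]], [[0.0004, 5e-05, -0.0009], [0, 0, 0]]]'

```text
time_s: 6.82
position: [0.5913, -0.0074, 0.1676]
tcp_rot: [[-0.118, 0.395, -0.911], [0.993, 0.047, -0.108], [-0.0, -0.918, -0.398]]
force: [-5.3, -1.8, 5.5]
opening: 0.704
```

```bash
python3 -c "
from h import *
s=st();print(axes().T@s['moment'])"
```

```text
6.825 lane TCP mm [189.8  -0.7  51.4] tips [189.8  -0.7  26.4] F lane [-2.8 -1.2  7.2] ty in lane [ 0. -0. -1.] tx [-0.001  1.    -0.   ] 0.7043330144807819
[0.08925257 0.68999406 0.03288091]
```

Contact felt exactly where the model puts the floor (TCP 51.4 mm off, ~10 N). Letting go, then raising.

Request:
play_rows --commands '[[[0, 0, 0], [0, 0, 0]], [[0, 0, 0], [0, 0, 0]], [[0, 0, 0], [0, 0, 0]], [[0, 0, 0], [0, 0, 0]], [[0, 0, 0], [0, 0, 0]], [[0, 0, 0], [0, 0, 0]]]' --gripper 0.087

```text
time_s: 7.58
position: [0.5916, -0.0074, 0.1669]
tcp_rot: [[-0.118, 0.394, -0.911], [0.993, 0.047, -0.108], [-0.0, -0.918, -0.397]]
force: [-0.3, -0.2, 0.6]
opening: 0.995
```

Request:
play_rows --commands '[[[-0.008, -0.001, 0.018], [0, 0, 0]], [[-0.02, -0.0023, 0.046], [0, 0, 0]], [[-0.032, -0.0037, 0.073], [0, 0, 0]], [[-0.032, -0.0037, 0.073], [0, 0, 0]], [[-0.032, -0.0037, 0.073], [0, 0, 0]]]'

```text
time_s: 8.2
position: [0.5594, -0.011, 0.2395]
tcp_rot: [[-0.118, 0.394, -0.912], [0.993, 0.047, -0.108], [0.0, -0.918, -0.397]]
force: [0.0, 0.3, 0.2]
opening: 0.998
```

```bash
python3 - <<'E'
from h import *
st()
c=snap('side','s3'); im=cv2.cvtColor(c['frame'],cv2.COLOR_RGB2BGR)[130:330,250:450]
w=snap('scene','sc3'); i2=cv2.cvtColor(w['frame'],cv2.COLOR_RGB2BGR)[180:390,250:450]
cv2.imwrite('pics/s3c.png',np.hstack([cv2.resize(im,(400,400)),cv2.resize(i2,(400,400))]))
E
```

```text
8.2 lane TCP mm [189.   -0.5 130.1] tips [188.9  -0.5 105.1] F lane [0.1 0.3 0.1] ty in lane [-0.  0. -1.] tx [-0.  1.  0.] 0.9981623232525829
```

View pics/s3c.png

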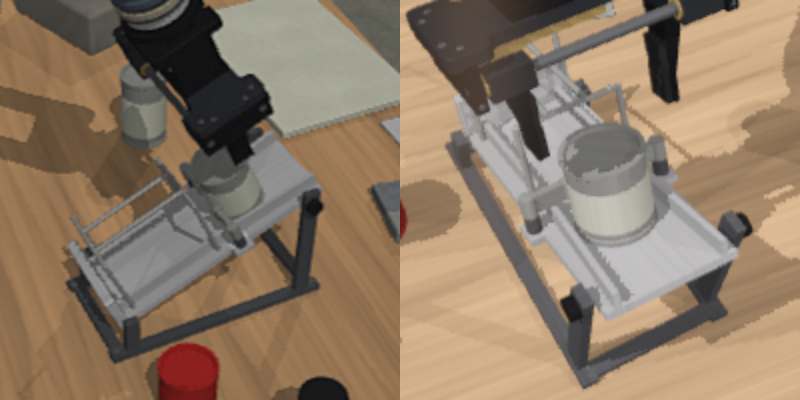

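Tin A rests on the keepers, flat on the lane (scene half: tin at (608,185)). Moving uphill with the jaws shut and the tips leading by 12°.

Request:
play_rows --commands '[[[0.02, 0.0024, 0.003], [-0.008, 0.07, 0]], [[0.04, 0.0048, 0.007], [-0.0165, 0.139, 0]], [[0.0606, 0.0072, 0.01], [-0.0247, 0.2085, 0]], [[0.0606, 0.0072, 0.01], [-0.0247, 0.2085, 0]], [[0.0606, 0.0072, 0.01], [-0.0247, 0.2085, 0]], [[0.0606, 0.0072, 0.01], [-0.0247, 0.2085, 0]], [[0.0606, 0.0072, 0.01], [-0.0247, 0.2085, 0]], [[0.0606, 0.0072, 0.01], [-0.0247, 0.2085, 0]]]' --gripper 0.0

```text
time_s: 9.3
position: [0.6197, -0.0039, 0.2501]
tcp_rot: [[-0.118, 0.196, -0.974], [0.993, 0.023, -0.115], [-0.0, -0.98, -0.197]]
force: [0.4, -0.3, -0.0]
opening: 0.175
```

```bash
python3 -c "
from h import *
s=st()"
```

```text
9.3 lane TCP mm [248.8  -0.6 115.8] tips [243.6  -0.6  91.3] F lane [ 0.3 -0.4 -0.1] ty in lane [-0.208 -0.    -0.978] tx [-0.  1. -0.] 0.17475057745115813
```

Request:
play_rows --commands '[[[0.003, 0.0003, -0.015], [0, 0, 0]], [[0.006, 0.0007, -0.032], [0, 0, 0]], [[0.0085, 0.001, -0.047], [0, 0, 0]], [[0.0109, 0.0013, -0.0595], [0, 0, 0]], [[0.0109, 0.0013, -0.0595], [0, 0, 0]], [[0.0109, 0.0013, -0.0595], [0, 0, 0]]]'

```text
time_s: 10.05
position: [0.6313, -0.0026, 0.1906]
tcp_rot: [[-0.118, 0.196, -0.973], [0.993, 0.023, -0.116], [-0.0, -0.98, -0.198]]
force: [0.1, 0.5, -0.2]
opening: 0.006
```

```bash
python3 -c "
from h import *
s=st()"
```

```text
10.05 lane TCP mm [235.9  -0.6  56.5] tips [230.7  -0.6  32.1] F lane [ 0.   0.5 -0.2] ty in lane [-0.208 -0.    -0.978] tx [-0.  1. -0.] 0.005812244766044463
```

Request:
play_rows --commands '[[[-0.0046, -0.0005, -0.002], [0, 0, 0]], [[-0.0091, -0.001, -0.004], [0, 0, 0]], [[-0.0137, -0.0015, -0.006], [0, 0, 0]], [[-0.0182, -0.002, -0.0079], [0, 0, 0]], [[-0.0219, -0.0024, -0.0095], [0, 0, 0]], [[-0.0255, -0.0028, -0.0111], [0, 0, 0]], [[-0.0292, -0.0032, -0.0127], [0, 0, 0]], [[-0.0328, -0.0036, -0.0143], [0, 0, 0]]]'

```text
time_s: 11.05
position: [0.5987, -0.0064, 0.1765]
tcp_rot: [[-0.118, 0.198, -0.973], [0.993, 0.023, -0.116], [-0.001, -0.98, -0.199]]
force: [3.8, 0.6, 3.1]
opening: 0.006
```

```bash
python3 -c "
from h import *
s=st()"
```

```text
11.05 lane TCP mm [200.2  -0.5  56.7] tips [195.   -0.5  32.2] F lane [4.8 0.2 1.3] ty in lane [-0.207 -0.001 -0.978] tx [-0.001  1.    -0.001] 0.005803200748402867
```

Request:
play_rows --commands '[[[-0.0036, -0.0004, -0.0016], [0, 0, 0]], [[-0.0073, -0.0008, -0.0032], [0, 0, 0]], [[-0.0109, -0.0012, -0.0048], [0, 0, 0]], [[-0.0146, -0.0016, -0.0064], [0, 0, 0]], [[-0.0182, -0.002, -0.0079], [0, 0, 0]], [[-0.0219, -0.0025, -0.0095], [0, 0, 0]], [[-0.0255, -0.003, -0.0111], [0, 0, 0]], [[-0.0292, -0.0034, -0.0127], [0, 0, 0]], [[-0.0319, -0.0037, -0.0139], [0, 0, 0]], [[-0.0319, -0.0037, -0.0139], [0, 0, 0]]]'

```text
time_s: 12.3
position: [0.5646, -0.0095, 0.1612]
tcp_rot: [[-0.118, 0.192, -0.974], [0.993, 0.024, -0.116], [0.001, -0.981, -0.193]]
force: [-0.5, 0.6, -0.2]
opening: 0.004
```

```bash
python3 -c "
from h import *
s=st()"
```

```text
12.3 lane TCP mm [162.7   0.4  56.2] tips [157.4   0.4  31.8] F lane [-0.5  0.6 -0. ] ty in lane [-0.212  0.001 -0.977] tx [-0.     1.     0.001] 0.003694854090485103
```

Force peaked and dropped: the tin snapped through. Backing off uphill, up, and over towards tin B.

Request:
play_rows --commands '[[[0.02, 0.0024, 0.012], [0, 0, 0]], [[0.03, 0.0024, 0.05], [0, 0, 0]], [[0.02, -0.01, 0.1], [-0.005, 0.045, 0]], [[0.0, -0.045, 0.11], [-0.01, 0.085, 0]], [[-0.025, -0.095, 0.11], [-0.015, 0.125, 0]], [[-0.05, -0.145, 0.1], [-0.02, 0.165, 0]], [[-0.075, -0.195, 0.08], [-0.023, 0.194, 0]], [[-0.098, -0.245, 0.05], [-0.023, 0.194, 0]], [[-0.1146, -0.282, 0.0], [-0.023, 0.194, 0]], [[-0.1146, -0.282, 0.0], [-0.023, 0.194, 0]]]' --gripper 0.087

```text
time_s: 13.55
position: [0.4483, -0.2921, 0.1585]
tcp_rot: [[-0.114, -0.004, -0.994], [0.994, 0.007, -0.114], [0.007, -1.0, 0.003]]
force: [-0.8, 0.2, -0.5]
opening: 0.981
```

Request:
play_rows --commands '[[[0, 0, 0], [0, 0, 0]], [[0, 0, 0], [0, 0, 0]]]'

```text
time_s: 13.8
position: [0.4527, -0.2912, 0.1635]
tcp_rot: [[-0.12, 0.005, -0.993], [0.993, -0.001, -0.12], [-0.001, -1.0, -0.004]]
force: [0.8, -0.3, 0.3]
opening: 1.001
```

```bash
python3 - <<'E'
from h import *
s=st();print(s['position'],s['tcp_rot'].round(3))
c=snap('side','s4'); im=cv2.cvtColor(c['frame'],cv2.COLOR_RGB2BGR)[130:330,250:450]
w=snap('scene','sc4'); i2=cv2.cvtColor(w['frame'],cv2.COLOR_RGB2BGR)[180:390,250:450]
v=snap('wrist','w4'); i3=cv2.cvtColor(v['frame'],cv2.COLOR_RGB2BGR)[150:350,220:420]
cv2.imwrite('pics/s4c.png',np.hstack([cv2.resize(im,(260,360)),cv2.resize(i2,(260,360)),cv2.resize(i3,(280,360))]))
X=world(w).reshape(-1,3)@np.eye(3); Q=(X-F)@axes()
S=Q[(abs(Q[:,1])<.035)&(Q[:,0]>-.0)&(Q[:,0]<.13)&(Q[:,2]>.066)&(Q[:,2]<.0745)];print('lid',len(S),S.mean(0).round(4),np.percentile(S[:,0],[2,98]))
P=v and None
E
```

```text
13.8 lane TCP mm [  31.2 -266.2  115.6] tips [  21.4 -266.2   92.6] F lane [ 0.8 -0.4 -0.1] ty in lane [-0.393 -0.001 -0.92 ] tx [-0.002  1.    -0.001] 1.0010314877838862
[ 0.45268326 -0.29117464  0.16346491] [[-0.12   0.005 -0.993]
 [ 0.993 -0.001 -0.12 ]
 [-0.001 -1.    -0.004]]
lid 510 [ 0.1101 -0.0009  0.069 ] [0.08531311 0.12925854]
```

View pics/s4c.png

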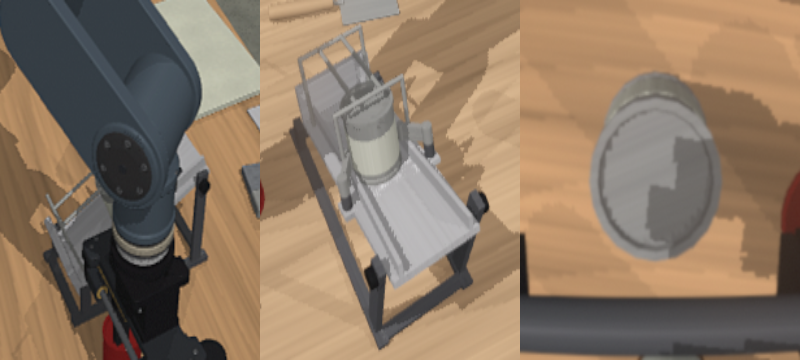

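Tin A (scene crop, middle (375,130)) is not home: its centre is near s=116 mm, between the turned keepers. It needs a few mm more push. Tin B is fine. Going back to push A further.

Request:
play_rows --commands '[[[0.01, 0.03, 0.05], [0, 0, 0]], [[0.03, 0.075, 0.09], [0.004, -0.03, 0]], [[0.05, 0.125, 0.1], [0.008, -0.07, 0]], [[0.07, 0.175, 0.1], [0.013, -0.11, 0]], [[0.09, 0.225, 0.1], [0.018, -0.15, 0]], [[0.105, 0.265, 0.09], [0.023, -0.194, 0]], [[0.1132, 0.2815, 0.064], [0.023, -0.194, 0]], [[0.1132, 0.2815, 0.064], [0.023, -0.194, 0]], [[0.1132, 0.2815, 0.064], [0.023, -0.194, 0]], [[0.1132, 0.2815, 0.064], [0.023, -0.194, 0]]]' --gripper 0.0

```text
time_s: 15.2
position: [0.5655, -0.0113, 0.2274]
tcp_rot: [[-0.117, 0.198, -0.973], [0.993, 0.022, -0.115], [-0.001, -0.98, -0.199]]
force: [-0.8, -0.3, -0.2]
opening: 0.018
```

```bash
python3 -c "
from h import *
s=st()
w=capture('scene');Q=(world(w).reshape(-1,3)-F)@axes()
S=Q[(abs(Q[:,1])<.035)&(Q[:,0]>.03)&(Q[:,0]<.18)&(Q[:,2]>.066)&(Q[:,2]<.0745)];print('lid',len(S),S.mean(0).round(4),np.percentile(S[:,0],[2,98]))"
```

```text
15.2 lane TCP mm [189.6  -1.5 116.7] tips [184.5  -1.5  92.3] F lane [-0.9 -0.2  0.2] ty in lane [-0.206 -0.001 -0.978] tx [ 0.     1.    -0.001] 0.01770695443440483
lid 345 [ 0.1245 -0.0113  0.0691] [0.09710711 0.14486133]
```

Request:
play_rows --commands '[[[0.008, 0.0015, -0.018], [0, 0, 0]], [[0.016, 0.0025, -0.037], [0, 0, 0]], [[0.0237, 0.0038, -0.0551], [0, 0, 0]], [[0.0237, 0.0038, -0.0551], [0, 0, 0]], [[0.0146, 0.0027, -0.0591], [0, 0, 0]], [[0.0055, 0.0016, -0.0631], [0, 0, 0]], [[-0.0009, 0.0009, -0.0659], [0, 0, 0]], [[-0.0009, 0.0009, -0.0659], [0, 0, 0]]]'

```text
time_s: 16.25
position: [0.5631, -0.0095, 0.1604]
tcp_rot: [[-0.118, 0.195, -0.974], [0.993, 0.023, -0.115], [0.0, -0.98, -0.197]]
force: [0.4, 0.3, 0.2]
opening: 0.006
```

```bash
python3 -c "
from h import *
s=st()"
```

```text
16.25 lane TCP mm [161.1   0.6  56.1] tips [155.9   0.6  31.6] F lane [0.5 0.3 0. ] ty in lane [-0.209  0.    -0.978] tx [0. 1. 0.] 0.005638278668830168
```

Request:
play_rows --commands '[[[-0.0027, -0.0004, -0.0012], [0, 0, 0]], [[-0.0055, -0.0008, -0.0024], [0, 0, 0]], [[-0.0055, -0.0008, -0.0024], [0, 0, 0]]]'

```text
time_s: 16.62
position: [0.5583, -0.0102, 0.1578]
tcp_rot: [[-0.118, 0.195, -0.974], [0.993, 0.023, -0.116], [0.0, -0.98, -0.197]]
force: [-0.3, -0.0, -0.7]
opening: 0.007
```

Request:
play_rows --commands '[[[-0.0027, -0.0004, -0.0012], [0, 0, 0]], [[-0.0055, -0.0008, -0.0024], [0, 0, 0]], [[-0.0055, -0.0008, -0.0024], [0, 0, 0]]]'

```text
time_s: 17.0
position: [0.5526, -0.011, 0.1553]
tcp_rot: [[-0.118, 0.195, -0.974], [0.993, 0.023, -0.115], [0.0, -0.981, -0.196]]
force: [-0.4, 0.2, -0.5]
opening: 0.007
```

```bash
python3 -c "
from h import *
s=st()
w=capture('scene');Q=(world(w).reshape(-1,3)-F)@axes()
S=Q[(abs(Q[:,1])<.035)&(Q[:,0]>.0)&(Q[:,0]<.18)&(Q[:,2]>.066)&(Q[:,2]<.0745)];print('lid',len(S),S.mean(0).round(4),np.percentile(S[:,0],[2,98]))"
```

```text
17.0 lane TCP mm [149.3   0.3  55.6] tips [144.    0.3  31.2] F lane [-0.6  0.2 -0.3] ty in lane [-0.209  0.    -0.978] tx [-0.  1.  0.] 0.006762152717531516
lid 63 [ 0.0959 -0.0075  0.0695] [0.00576724 0.16291913]
```

Request:
play_rows --commands '[[[0.018, 0.002, 0.008], [0, 0, 0]], [[0.036, 0.004, 0.03], [0, 0, 0]], [[0.06, 0.006, 0.07], [0, 0, 0]], [[0.09, 0.008, 0.1], [0, 0, 0]], [[0.1, 0.01, 0.12], [0, 0, 0]], [[0.1, 0.01, 0.12], [0, 0, 0]]]'

```text
time_s: 17.8
position: [0.6547, -0.0011, 0.2774]
tcp_rot: [[-0.118, 0.2, -0.973], [0.993, 0.022, -0.116], [-0.002, -0.979, -0.202]]
force: [-0.2, -0.3, 0.3]
opening: 0.008
```

```bash
python3 - <<'E'
from h import *
s=st()
c=snap('side','s5'); im=cv2.cvtColor(c['frame'],cv2.COLOR_RGB2BGR)[180:315,270:420]
w=snap('scene','sc5'); i2=cv2.cvtColor(w['frame'],cv2.COLOR_RGB2BGR)[180:390,250:450]
cv2.imwrite('pics/s5c.png',np.hstack([cv2.resize(im,(400,360)),cv2.resize(i2,(380,400))[:360]]))
for c0 in(w,c):
  Q=(world(c0).reshape(-1,3)-F)@axes()
  S=Q[(abs(Q[:,1])<.035)&(Q[:,0]>-.01)&(Q[:,0]<.18)&(Q[:,2]>.064)&(Q[:,2]<.074)];print('lid',len(S),S.mean(0).round(4),np.percentile(S[:,0],[2,98]))
E
```

```text
17.8 lane TCP mm [291.9  -1.9 126.9] tips [286.8  -2.  102.5] F lane [-0.1 -0.2  0.4] ty in lane [-0.204 -0.001 -0.979] tx [-0.001  1.    -0.001] 0.007963520167084178
lid 529 [0.0299 0.0023 0.0691] [0.00316062 0.06067296]
lid 353 [ 0.033  -0.002   0.0668] [0.00364522 0.05959862]
```

View pics/s5c.png

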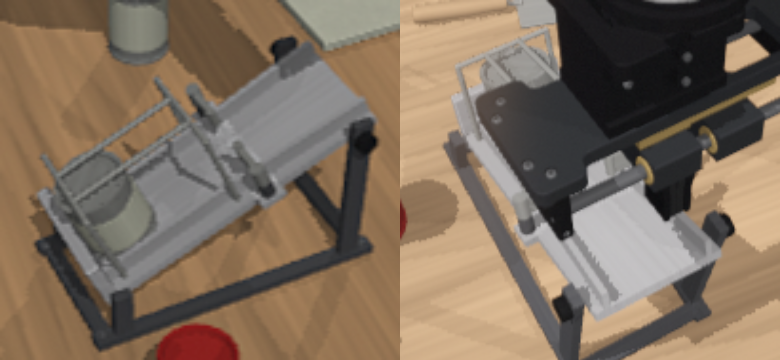

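Tin A is against the stop, flat (lid s 3–61 mm), and the keepers are shut (side crop). Now tin B.

Request:
play_rows --commands '[[[-0.025, -0.035, 0.0], [-0.004, 0.03, 0]], [[-0.053, -0.075, -0.005], [-0.008, 0.06, 0]], [[-0.081, -0.115, -0.01], [-0.012, 0.09, 0]], [[-0.109, -0.155, -0.02], [-0.016, 0.12, 0]], [[-0.137, -0.195, -0.03], [-0.02, 0.15, 0]], [[-0.165, -0.235, -0.05], [-0.022, 0.18, 0]], [[-0.19, -0.27, -0.08], [-0.024, 0.2, 0]], [[-0.206, -0.29, -0.117], [-0.024, 0.202, 0]], [[-0.206, -0.29, -0.117], [-0.024, 0.202, 0]], [[-0.206, -0.29, -0.117], [-0.024, 0.202, 0]]]' --gripper 0.087

```text
time_s: 19.15
position: [0.4469, -0.2904, 0.1585]
tcp_rot: [[-0.118, -0.005, -0.993], [0.993, 0.0, -0.118], [0.001, -1.0, 0.005]]
force: [0.6, -0.0, -0.8]
opening: 0.981
```

Request:
play_rows --commands '[[[0, 0, 0], [0, 0, 0]], [[0, 0, 0], [0, 0, 0]]]'

```text
time_s: 19.4
position: [0.4479, -0.2907, 0.1596]
tcp_rot: [[-0.119, -0.003, -0.993], [0.993, -0.002, -0.119], [-0.002, -1.0, 0.004]]
force: [-1.0, 0.8, -0.2]
opening: 0.996
```

Tilt is within 0.3°, position within 1 mm. Down to z=0.051 and grip.

Request:
play_rows --commands '[[[0, 0, -0.03], [0, 0, 0]], [[0, 0, -0.06], [0, 0, 0]], [[0, 0, -0.09], [0, 0, 0]], [[0, 0, -0.1085], [0, 0, 0]], [[0, 0, -0.1085], [0, 0, 0]]]'

```text
time_s: 20.02
position: [0.4469, -0.2903, 0.0494]
tcp_rot: [[-0.119, -0.006, -0.993], [0.993, 0.001, -0.119], [0.001, -1.0, 0.006]]
force: [-0.6, 0.3, 0.7]
opening: 0.999
```

Request:
play_rows --commands '[[[0, 0, 0], [0, 0, 0]], [[0, 0, 0], [0, 0, 0]], [[0, 0, 0], [0, 0, 0]], [[0, 0, 0], [0, 0, 0]], [[0, 0, 0], [0, 0, 0]], [[0, 0, 0], [0, 0, 0]]]' --gripper 0.05

```text
time_s: 20.78
position: [0.4473, -0.2911, 0.0508]
tcp_rot: [[-0.118, -0.004, -0.993], [0.993, -0.001, -0.118], [-0.001, -1.0, 0.004]]
force: [-0.6, 2.1, 6.8]
opening: 0.707
```

Request:
play_rows --commands '[[[0, 0, 0.03], [0, 0, 0]], [[0, 0, 0.075], [0, 0, 0]], [[0.015, 0.01, 0.125], [0, 0, 0]], [[0.045, 0.04, 0.165], [0.008, -0.068, 0]], [[0.075, 0.08, 0.187], [0.016, -0.137, 0]], [[0.1, 0.13, 0.19], [0.024, -0.205, 0]], [[0.118, 0.185, 0.19], [0.0325, -0.273, 0]], [[0.122, 0.235, 0.187], [0.0405, -0.342, 0]], [[0.121, 0.2815, 0.172], [0.0485, -0.41, 0]], [[0.121, 0.2815, 0.172], [0.0485, -0.41, 0]]]'

```text
time_s: 22.02
position: [0.5625, -0.0049, 0.2184]
tcp_rot: [[-0.123, 0.383, -0.915], [0.992, 0.052, -0.112], [0.005, -0.922, -0.387]]
force: [-0.5, -0.6, -3.2]
opening: 0.705
```

Request:
play_rows --commands '[[[0, 0, 0], [0, 0, 0]], [[0, 0, 0], [0, 0, 0]]]'

```text
time_s: 22.28
position: [0.5689, -0.0107, 0.2224]
tcp_rot: [[-0.117, 0.395, -0.911], [0.993, 0.045, -0.108], [-0.001, -0.918, -0.398]]
force: [0.4, 0.2, -4.2]
opening: 0.705
```

```bash
python3 -c "
from h import *
s=st()"
```

```text
22.275 lane TCP mm [190.8  -1.3 110.7] tips [190.8  -1.4  85.7] F lane [-1.2  0.1 -4. ] ty in lane [ 0.    -0.001 -1.   ] tx [ 0.     1.    -0.001] 0.7045292579435226
```

Request:
play_rows --commands '[[[0.006, 0.001, -0.014], [0, 0, 0]], [[0.012, 0.002, -0.028], [0, 0, 0]], [[0.018, 0.003, -0.0415], [0, 0, 0]], [[0.021, 0.0035, -0.0485], [0, 0, 0]], [[0.0225, 0.0037, -0.0523], [0, 0, 0]], [[0.0225, 0.0037, -0.0523], [0, 0, 0]]]'

```text
time_s: 23.02
position: [0.5905, -0.0058, 0.1695]
tcp_rot: [[-0.118, 0.394, -0.912], [0.993, 0.047, -0.108], [-0.0, -0.918, -0.396]]
force: [0.3, 0.2, -3.6]
opening: 0.703
```

Request:
play_rows --commands '[[[0.0004, 5e-05, -0.0009], [0, 0, 0]], [[0.0008, 0.0001, -0.0018], [0, 0, 0]], [[0.0008, 0.0001, -0.0018], [0, 0, 0]]]'

```text
time_s: 23.4
position: [0.5913, -0.0058, 0.1682]
tcp_rot: [[-0.118, 0.394, -0.911], [0.993, 0.046, -0.108], [-0.0, -0.918, -0.397]]
force: [-0.4, 0.1, -3.4]
opening: 0.707
```

Request:
play_rows --commands '[[[0.0004, 5e-05, -0.0009], [0, 0, 0]], [[0.0004, 5e-05, -0.0009], [0, 0, 0]], [[0.0004, 5e-05, -0.0009], [0, 0, 0]]]'

```text
time_s: 23.78
position: [0.5917, -0.0057, 0.167]
tcp_rot: [[-0.118, 0.394, -0.912], [0.993, 0.047, -0.108], [-0.0, -0.918, -0.397]]
force: [-0.2, -0.3, -3.8]
opening: 0.709
```

```bash
python3 -c "
from h import *
s=st()"
```

```text
23.775 lane TCP mm [190.2   1.   50.7] tips [190.2   1.   25.7] F lane [-1.7 -0.3 -3.3] ty in lane [-0.001 -0.    -1.   ] tx [-0.  1. -0.] 0.708826689765651
```

Request:
play_rows --commands '[[[0.0004, 5e-05, -0.0009], [0, 0, 0]], [[0.0004, 5e-05, -0.0009], [0, 0, 0]], [[0.0004, 5e-05, -0.0009], [0, 0, 0]]]'

```text
time_s: 24.15
position: [0.592, -0.0057, 0.1668]
tcp_rot: [[-0.118, 0.395, -0.911], [0.993, 0.046, -0.108], [-0.0, -0.918, -0.397]]
force: [-5.5, 0.2, 6.9]
opening: 0.705
```

Contact felt again. Release, raise, then to the push pose uphill.

Request:
play_rows --commands '[[[0, 0, 0], [0, 0, 0]], [[0, 0, 0], [0, 0, 0]], [[0, 0, 0], [0, 0, 0]], [[0, 0, 0], [0, 0, 0]], [[0, 0, 0], [0, 0, 0]], [[0, 0, 0], [0, 0, 0]]]' --gripper 0.087

```text
time_s: 24.9
position: [0.5921, -0.0057, 0.1661]
tcp_rot: [[-0.118, 0.394, -0.912], [0.993, 0.046, -0.108], [-0.0, -0.918, -0.397]]
force: [-0.1, -1.3, 0.5]
opening: 0.999
```

Request:
play_rows --commands '[[[-0.008, -0.001, 0.018], [0, 0, 0]], [[-0.02, -0.0023, 0.046], [0, 0, 0]], [[-0.032, -0.0047, 0.073], [0, 0, 0]], [[-0.032, -0.0047, 0.073], [0, 0, 0]]]'

```text
time_s: 25.4
position: [0.5606, -0.0107, 0.2412]
tcp_rot: [[-0.118, 0.398, -0.91], [0.993, 0.045, -0.109], [-0.002, -0.916, -0.4]]
force: [0.1, -0.5, -0.1]
opening: 1.002
```

Request:
play_rows --commands '[[[0.02, 0.0024, 0.003], [-0.008, 0.07, 0]], [[0.04, 0.0048, 0.007], [-0.0165, 0.139, 0]], [[0.0606, 0.0072, 0.01], [-0.0247, 0.2085, 0]], [[0.0606, 0.0072, 0.01], [-0.0247, 0.2085, 0]], [[0.0606, 0.0072, 0.01], [-0.0247, 0.2085, 0]], [[0.0606, 0.0072, 0.01], [-0.0247, 0.2085, 0]], [[0.0606, 0.0072, 0.01], [-0.0247, 0.2085, 0]], [[0.0606, 0.0072, 0.01], [-0.0247, 0.2085, 0]]]' --gripper 0.0

```text
time_s: 26.4
position: [0.6203, -0.0033, 0.2493]
tcp_rot: [[-0.118, 0.195, -0.974], [0.993, 0.023, -0.115], [-0.0, -0.98, -0.197]]
force: [0.1, 0.2, 0.8]
opening: 0.172
```

```bash
python3 - <<'E'
from h import *
s=st()
c=snap('side','s6')
w=snap('scene','sc6')
for c0 in(w,c):
  Q=(world(c0).reshape(-1,3)-F)@axes()
  for lo,hi in((-.01,.09),(.1,.23)):
    S=Q[(abs(Q[:,1])<.037)&(Q[:,0]>lo)&(Q[:,0]<hi)&(Q[:,2]>.064)&(Q[:,2]<.074)];print('lid',len(S),S.mean(0).round(4),np.percentile(S[:,0],[2,98]) if len(S) else 0)
E
```

```text
26.4 lane TCP mm [249.1   0.  114.8] tips [243.9   0.   90.3] F lane [0.4 0.2 0.7] ty in lane [-0.209 -0.    -0.978] tx [-0.  1. -0.] 0.1718193338603921
lid 197 [0.0148 0.0061 0.0691] [0.0019335  0.03186641]
lid 367 [ 0.1738 -0.0098  0.0686] [0.14549626 0.20092499]
lid 346 [ 0.0329 -0.0013  0.0668] [0.00360044 0.0601435 ]
lid 453 [ 0.1724 -0.0007  0.0667] [0.14377108 0.20050796]
```

Tin B rests on the keepers, flat, centre at s≈172 mm. Lower and push, this time through to a tip position of 146 mm without stopping.

Request:
play_rows --commands '[[[0.003, 0.0003, -0.015], [0, 0, 0]], [[0.006, 0.0007, -0.032], [0, 0, 0]], [[0.0085, 0.001, -0.047], [0, 0, 0]], [[0.0109, 0.0013, -0.058], [0, 0, 0]], [[0.0109, 0.0013, -0.058], [0, 0, 0]], [[0.0109, 0.0013, -0.058], [0, 0, 0]]]'

```text
time_s: 27.25
position: [0.6319, -0.0019, 0.1913]
tcp_rot: [[-0.118, 0.196, -0.974], [0.993, 0.023, -0.116], [-0.0, -0.98, -0.197]]
force: [-0.7, 0.5, -0.1]
opening: 0.009
```

Request:
play_rows --commands '[[[-0.0046, -0.0005, -0.002], [0, 0, 0]], [[-0.0091, -0.001, -0.004], [0, 0, 0]], [[-0.0137, -0.0015, -0.006], [0, 0, 0]], [[-0.0182, -0.002, -0.0079], [0, 0, 0]], [[-0.0219, -0.0024, -0.0095], [0, 0, 0]], [[-0.0255, -0.0028, -0.0111], [0, 0, 0]], [[-0.0292, -0.0032, -0.0127], [0, 0, 0]], [[-0.0328, -0.0037, -0.0143], [0, 0, 0]]]'

```text
time_s: 28.25
position: [0.5993, -0.0058, 0.1772]
tcp_rot: [[-0.118, 0.197, -0.973], [0.993, 0.023, -0.116], [-0.001, -0.98, -0.198]]
force: [2.7, -0.8, 3.0]
opening: 0.005
```

```bash
python3 -c "
from h import *
s=st()"
```

```text
28.25 lane TCP mm [201.1   0.   57. ] tips [195.9  -0.   32.6] F lane [ 3.6 -1.2  1.8] ty in lane [-0.207 -0.001 -0.978] tx [-0.001  1.    -0.001] 0.005300269468078503
```

Request:
play_rows --commands '[[[-0.0036, -0.0004, -0.0016], [0, 0, 0]], [[-0.0082, -0.0009, -0.0036], [0, 0, 0]], [[-0.0128, -0.0014, -0.0056], [0, 0, 0]], [[-0.0173, -0.002, -0.0075], [0, 0, 0]], [[-0.0219, -0.0026, -0.0095], [0, 0, 0]], [[-0.0264, -0.0031, -0.0115], [0, 0, 0]], [[-0.031, -0.0036, -0.0135], [0, 0, 0]], [[-0.0355, -0.0042, -0.0155], [0, 0, 0]], [[-0.041, -0.0048, -0.0179], [0, 0, 0]], [[-0.0446, -0.0052, -0.0195], [0, 0, 0]]]'

```text
time_s: 29.5
position: [0.5529, -0.0106, 0.1566]
tcp_rot: [[-0.118, 0.193, -0.974], [0.993, 0.024, -0.116], [0.001, -0.981, -0.194]]
force: [0.5, 0.2, 0.6]
opening: 0.001
```

Request:
play_rows --commands '[[[0, 0, 0], [0, 0, 0]], [[0, 0, 0], [0, 0, 0]], [[0, 0, 0], [0, 0, 0]]]'

```text
time_s: 29.88
position: [0.5545, -0.0108, 0.1575]
tcp_rot: [[-0.118, 0.196, -0.974], [0.993, 0.023, -0.116], [-0.0, -0.98, -0.197]]
force: [0.4, 0.5, 0.1]
opening: 0.004
```

Request:
play_rows --commands '[[[0.018, 0.002, 0.008], [0, 0, 0]], [[0.036, 0.004, 0.03], [0, 0, 0]], [[0.06, 0.006, 0.07], [0, 0, 0]], [[0.1, 0.01, 0.12], [0, 0, 0]], [[0.13, 0.01, 0.15], [0, 0, 0]], [[0.16, 0.01, 0.18], [0, 0, 0]], [[0.16, 0.01, 0.18], [0, 0, 0]], [[0.16, 0.01, 0.18], [0, 0, 0]]]'

```text
time_s: 30.88
position: [0.7124, -0.0005, 0.3354]
tcp_rot: [[-0.118, 0.191, -0.974], [0.993, 0.024, -0.116], [0.001, -0.981, -0.192]]
force: [-0.4, 0.2, -1.3]
opening: 0.005
```

```bash
python3 - <<'E'
from h import *
s=st()
c=snap('side','s7'); im=cv2.cvtColor(c['frame'],cv2.COLOR_RGB2BGR)[180:315,270:420]
w=snap('scene','sc7'); i2=cv2.cvtColor(w['frame'],cv2.COLOR_RGB2BGR)
cv2.imwrite('pics/s7c.png',np.hstack([cv2.resize(im,(400,360)),cv2.resize(i2,(400,300),interpolation=cv2.INTER_AREA)[:300].repeat(1,0) if 0 else cv2.copyMakeBorder(cv2.resize(i2,(400,300)),0,60,0,0,cv2.BORDER_CONSTANT)]))
for c0 in(w,c):
  Q=(world(c0).reshape(-1,3)-F)@axes()
  for lo,hi in((-.01,.061),(.063,.2)):
    S=Q[(abs(Q[:,1])<.037)&(Q[:,0]>lo)&(Q[:,0]<hi)&(Q[:,2]>.064)&(Q[:,2]<.074)];print('lid',len(S),S.mean(0).round(4),np.percentile(S[:,0],[2,98]) if len(S) else 0)
E
```

```text
30.875 lane TCP mm [367.6  -8.  157.4] tips [362.3  -8.  132.9] F lane [-0.8  0.3 -1.1] ty in lane [-0.213  0.001 -0.977] tx [-0.     1.     0.001] 0.005041033553663243
lid 550 [0.0304 0.0005 0.0691] [0.00284549 0.05890023]
lid 481 [0.0864 0.0053 0.0692] [0.06495476 0.11996772]
lid 340 [ 0.0335 -0.0019  0.0668] [0.00367576 0.05916719]
lid 349 [0.0932 0.0005 0.0665] [0.06605144 0.1196992 ]
```

View pics/s7c.png

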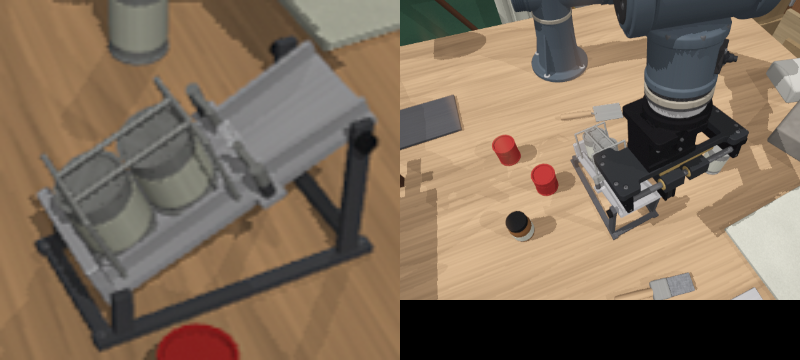

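Both tins are seated: lids span s 3–60 and 65–120 mm, both flat. The keepers are shut behind them, and the jar, tall tin and red tins have not moved. Handing in.

```bash
python3 -c "
from rig import *
print(hand_in())"
```

```text
the job is handed in; nothing more can be done
None
```

Both short tins are in the rack. The first is against the stop, with its centre about 31 mm along the lane. The second is against the first, at about 93 mm.

- **Final checks:** depth readings from both cameras put both lids about 67–69 mm off the floor, so the tins are flat. The last picture showed the keepers shut behind them, and the jar and tall tin looked unmoved (judged by eye only). The arm was clear of everything, and the clock read about 31 s of the 72 s allowed.
- **One thing went wrong on the way:** my first push on the first tin stopped a little short. It was left between the keepers at about 116 mm even though the push force had dropped to zero. I went back and advanced the pusher another 12 mm without feeling contact, and afterwards the tin was against the stop. I pushed the second tin straight through without stopping.
- **Forces:** I read forces only at the end of each move. The highest was about 9 N, when setting the tins on the lane, and the pushes read about 4–5 N.
- **Camera disagreement:** the scene and side cameras differed by 1–3 mm. The average of the two matched the floor I felt to within about 1 mm.

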